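Clamp a weld coupon and hold it down with the guarded lever

ROBOT

A 6-joint arm with a two-finger parallel gripper is mounted at the origin on the work surface; the furniture and walls round the work are solid. World frame = base frame: x ahead of the robot, y to its left, z up, the work surface at z = 0. Lengths are in m, angles in rad, forces in N, time in s.
With the tool pointing down it reaches from about 0.3 to 0.775 m from the base axis. Payload 14.6 kg.
Tool frame: the origin (TCP) lies at the very end of the fingers, on their centre line; the grasp point (between the pads) lies 19 mm behind it (ctrl.tcp_to_grasp is the distance from the TCP to the grasp point, in m); z points along the fingers, y is the direction in which the jaws open and shut (so a half turn about z gives the same grasp; the last joint's range is limited). The gripper opens to 94 mm and grips with 3 to 60 N. Pads are 16 mm wide; open, the fingers measure 119 mm over their backs; the gripper's body (75 mm by 177 mm) begins 78 mm behind the grasp point.
Start: joints at [-1.322, 0.3, 1.521, -0, 1.321, -0.067], TCP at [0.171, -0.523, 0.205] pointing down, gripper open.
Joint ranges: [-3.03, 3.03], [-0.79, 2.21], [0.23, 2.52], [-1.04, 4.18], [0, 3.07], [-2.55, 2.55]. Speed limits (rad/s): [2.22, 2.22, 2.57, 3.14, 3.14, 3.14].

INTERFACE

Orientations are given as a rotation vector (axis times angle).
In Python, from bench import ctrl gives the robot as it stands.
- The arm moves only by the shell command python3 -m jog 'ROWS' [FORCE]. ROWS is JSON, a list of rows, each an object with "offset": the shift along the tool's x, y, z in cm, a list of three; "rot": the turn, a rotation vector about the tool's x, y, z in rad, a list of three; "jaw": the opening in per cent of the stroke, from 0 (shut) to 100 (fully open). In form: [{"offset": [tx, ty, tz], "rot": [wx, wy, wz], "jaw": jaw}, ...]. A call has 1 to 5 rows; each row shifts and turns the commanded pose from where the row before left it, along the tool's axes as they then stand; what a row does not reach is not made up. A row lasts 1/8 s, in which the tool goes at most 62.5 mm and 10.7 degrees, less where a joint would pass 70% of its speed; a pose out of reach is approached as far as the arm can. A call is refused whole if a number of a shift passes 6.25 or a number of a turn 0.188, either way. A call with a gripper value outside its range is refused whole. The fingers move at their own pace and stop on an object; FORCE is the grip in N (left out, the last holds). Time passes only in rows, so rows that do not move let the fingers close. It gives the time, the measured TCP pose, the force and the opening at its end, in the units of the state.
- ctrl.sense(): the state, without advancing time (a new reading comes with each control period).
- ctrl.snapshot(name): name is "scene" or "top"; returns a dict with "image" (400x640x3 uint8, blue, green, red), "fov_y" (degrees; the focal length in pixels is half the picture's height over the tangent of half this angle, whatever the lens; pixels are square), "cx", "cy" (the principal point, pixels), "xyz" and "attitude" of the camera in the world. Camera axes: x right, y down, z forward; pixel columns grow to the right and rows downward; lengths in m; the calibration is good to about 2 mm. A picture is of the moment at which its call begins. There is no depth.
- ctrl.hand_in(): hands the job in, once; it reports no verdict.
The state is a dict: "t": time; "joint_pos": joint angles; "qd": joint speeds; "joint_torque": joint torques, N m; "ee_pos": TCP position; "tcp_rot": TCP orientation; "wrist_force": force on the tool from outside, world axes, zero at the start; "wrist_torque": the same for the moment, N m; "gripper_width": finger opening in m.
Only numpy, scipy, OpenCV 4.12 (cv2) and the standard library are available. Lean on these libraries where they do the work, as an engineer would, in place of code of your own. Each camera call takes 0.05 s, during which the arm holds its last target.

TASK

Get the square steel coupon in the hold-down fixture ready for tacking: slide the moving jaw shut until it presses the coupon firmly against the fixed jaw, and then flip the lever's safety catch all the way over by its thumb paddle. Then take the lever by its black grip, pull it fully home towards you so that the pad presses on the coupon, and finish while still holding it there with the gripper; leave the other loose things alone.

Things in the scene. Friction and masses are not known exactly. Their poses are not given: they have to be found in the camera images.
- fixture: Hold-down fixture bolted to the table, base plate 230 (x) x 330 (y) x 12 mm. Origin at table height under mid-bed; x away from the robot, y left, z up (turned up to 20 deg). (x, y, z) below are in this frame, mm. Fixed jaw: face at y=25, 27 high. Lever pivot (75,0,55) between cheeks 72 high. Catch post at (60,45), 112 high.
- coupon_centre (a point): Centre of the plain square steel coupon, 50x50x9 mm, loose on the bed between the jaws, a few mm short of the fixed jaw and up to 4 deg askew. Clamped, its centre is at (0,0,16.5) and it is square to the jaws.
- jaw_tab (a point): Point in the upright finger tab of the moving jaw (right of the bed), 17 mm below its top. Tab 26 (x) x 14 (y) mm, from 22 to 72 mm above the table, at x=-5, z=55. The slide plate under it is 24 high, the jaws 28. Axes as the fixture's. Only the raised lever nose, at y=-12 to 12, stands higher nearby.
- jaw (a joint): Travel of the moving jaw towards the fixed jaw (fixture +y), m: 0 open, 0.035 with the coupon clamped between both jaws; starts at 0 to 0.010. About 3 N of friction, no spring: it stays where it is left.
- catch_paddle (a point): Middle of the top face of the ribbed thumb paddle, 28 (x) x 26 mm, at the left end of the safety catch, a rocker pivoting about an x-wise pin through (72.5,45,100). The paddle is 75 mm from the pin: at first 37 deg above level, near (72.5,101,150), flipped 37 deg below level, near (72.5,108,59). Only the base plate is under it. Axes turn with the catch.
- catch (a joint): Angle of the safety catch, rad: at 0 (starts 0 to 0.1) its bar lies level across the front of the lever and blocks it. Pressing the paddle down raises the bar: clear of the lever beyond 1.05, stop at 1.3. It stays where it is left (friction, 1 to 2 N at the paddle). Flipped, the bar stands up at y=22 to 45, to 160 mm above the table.
- lever_grip (a point): Centre of the black roller grip on top of the lever: cylinder 32 mm in diameter, 30 mm long, axis along fixture y (flat ends left and right), on a 14 mm round shank. It swings at 160 mm about the pivot (75,0,55) in the plane y=0: at rest at (115,0,210), fully home at (35,0,210), nearer the robot.
- lever (a joint): Angle of the lever, rad: 0 at rest (leaning away from the robot), 0.5 fully home at its stop (pulled towards the robot), where its nose presses the pad on the coupon. A spring returns it when let go: the pull at the grip is about 2 N at first, 10 N fully home.
- pad: Round rubber pad, 24 mm across, on a sprung pin under the lever's nose; origin at the middle of its underside. Lever at rest: in the air over the bed, near (-10,0,55). Lever home: it presses on the middle of the coupon with about 12 N.
- spare_coupon_mid (a point): Bystander to be left alone: narrow dark steel coupon, 25x75x11, lying at the left front of the base plate (sizes in mm). Point on its axis 5 mm above its underside.
- hex_key_mid (a point): Bystander to be left alone: black L-shaped hex key, 34x114x9, lying on the table in front of the base plate (robot side) (sizes in mm). Point on its axis 5 mm above its underside.
- gas_cup_mid (a point): Bystander to be left alone: pink ceramic gas cup, 17x47x17, lying on the table behind the base plate (sizes in mm). Point on its axis 5 mm above its underside.
- magnet_mid (a point): Bystander to be left alone: welding magnet, an orange-red core between two steel plates, 24x46x66, standing on the table to the right of the base plate (sizes in mm). Point on its axis 5 mm above its underside.

How it is judged:
By the outcome, as a careful person would: the job done as asked, in the order asked, and still so for the second after the job is handed in, while the arm keeps its last pose, push and grip.
It also fails if it takes over 58 s, if anything falls off the work surface, if the arm or the gripper's body presses on something with over 40 N, if the wrist force passes 120 N, or if a joint passes its speed limit or range.

## Working session

There is one attempt and no reset: what is moved stays moved. The work goes in short steps, Python scripts to look and compute and a shell command to move; the robot and the scene stay as the last step left them, time stands still between calls to the robot, and variables do not carry over. Pictures are saved under pics/ and viewed, and the job is handed in when it is done.

```bash
ls; mkdir -p pics; python3 - <<'E'
from bench import ctrl
import cv2
s=ctrl.sense();print(s)
for n in("scene","top"):
    d=ctrl.snapshot(n);cv2.imwrite(f"pics/{n}0.png",d["image"]);print({k:v for k,v in d.items() if k!="image"})
print(ctrl.tcp_to_grasp)
E
```

```text
pics
{'t': 0.0, 'joint_pos': array([-1.32161701e+00,  3.00476453e-01,  1.52158560e+00, -4.40443182e-05,
        1.32070107e+00, -6.65871879e-02]), 'qd': array([8.14383734e-05, 5.78027368e-04, 7.90515042e-04, 4.50432784e-04,
       1.90094999e-04, 6.66645351e-04]), 'joint_torque': array([ 1.93064084e-04, -5.31810522e+01, -3.52739167e+01,  7.07167760e-02,
        2.44114827e-02, -9.92695573e-05]), 'ee_pos': array([ 0.17072695, -0.52255099,  0.20488149]), 'tcp_rot': array([-3.10136853e+00, -4.93781060e-01,  2.34276967e-04]), 'wrist_force': array([-0.20516248, -0.49494261, -0.52441141]), 'wrist_torque': array([-0.01704049,  0.01777389,  0.05417949]), 'gripper_width': 0.09406939618880922}
{'fov_y': 49.709380795658845, 'cx': 315.9276022658727, 'cy': 197.83415203528628, 'xyz': array([-0.00810294,  0.62511343,  0.61007369]), 'attitude': array([-0.83612925,  2.28215533, -1.3572905 ])}
{'fov_y': 54.64076926846043, 'cx': 318.114078501687, 'cy': 200.05835296968405, 'xyz': array([ 0.34476478, -0.06065534,  1.00115746]), 'attitude': array([-2.10804096,  2.06813782, -0.25074784])}
0.0188
```

View pics/scene0.png

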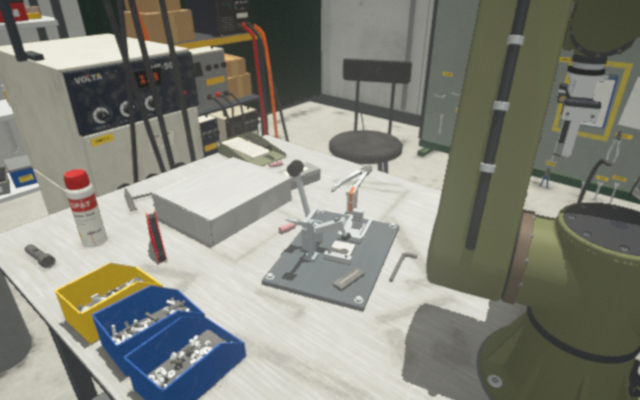

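View pics/top0.png

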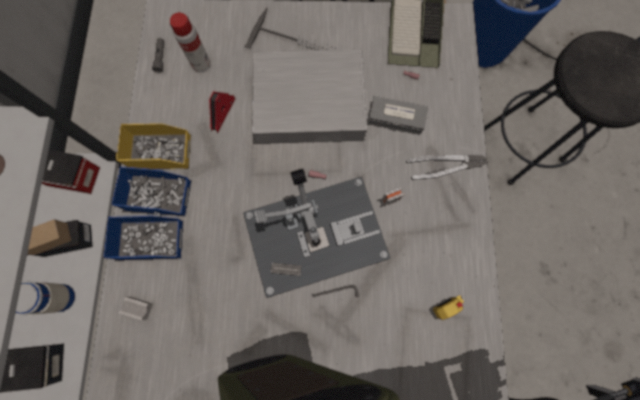

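The top view shows the base plate at about (320,237), turned slightly, with the lever grip at (298,176) and the catch paddle at about (262,217). Next I'll enlarge it and segment the plate.

```bash
cat > h.py <<'E'
import numpy as np, cv2
from scipy.spatial.transform import Rotation as R
def cam(d):
    f=200/np.tan(np.radians(d["fov_y"]/2)); return f,d["cx"],d["cy"],np.array(d["xyz"]),R.from_rotvec(d["attitude"]).as_matrix()
def ray(d,u,v):
    f,cx,cy,p,M=cam(d); r=M@np.array([(u-cx)/f,(v-cy)/f,1.]); return p,r/np.linalg.norm(r)
def plane(d,u,v,z):
    p,r=ray(d,u,v); return p+r*(z-p[2])/r[2]
def proj(d,X):
    f,cx,cy,p,M=cam(d); c=M.T@(np.asarray(X)-p); return np.array([cx+f*c[0]/c[2],cy+f*c[1]/c[2]])
def tri(a,b):
    (p,r),(q,s)=a,b
    k=np.linalg.lstsq(np.c_[r,-s],q-p,rcond=None)[0]
    A,B=p+k[0]*r,q+k[1]*s; return (A+B)/2,np.linalg.norm(A-B)
E
python3 - <<'E'
from bench import ctrl
from h import *
d=ctrl.snapshot("top");im=d["image"];e=ctrl.snapshot("scene")
print(im[280,330],im[200,350],im[150,200],im[250,270])
hsv=cv2.cvtColor(im,cv2.COLOR_BGR2HSV)
m=((im.max(2)<115)&(im.max(2)>60)).astype(np.uint8)*255
roi=np.zeros_like(m);roi[165:305,235:400]=255;m&=roi
m=cv2.morphologyEx(m,cv2.MORPH_OPEN,np.ones((3,3)))
c=max(cv2.findContours(m,0,1)[0],key=cv2.contourArea)
P=np.array([plane(d,u,v,.012)[:2] for u,v in cv2.convexHull(c)[:,0]],np.float32)
print(cv2.minAreaRect(P*1000))
c4=cv2.approxPolyDP(cv2.convexHull(c),5,True)[:,0];print(c4,[plane(d,*q,.012)[:2].round(4) for q in c4])
o=cv2.resize(im[160:305,235:400],None,fx=4.8,fy=4,interpolation=2)
o=cv2.resize(im[160:305,235:405],None,fx=4.1,fy=4.1,interpolation=2);cv2.imwrite("pics/t1.png",o)
cv2.imwrite("pics/s1.png",cv2.resize(e["image"][150:315,255:425],None,fx=3.6,fy=3.6,interpolation=2))
cv2.imwrite("pics/m1.png",m)
E
```

```text
[126 131 138] [81 81 81] [118 123 129] [79 79 80]
((511.60797119140625, -43.98579406738281), (260.3931884765625, 338.0953369140625), 17.426359176635742)
[[362 176]
 [390 260]
 [266 297]
 [243 212]
 [297 185]] [array([ 0.6609, -0.1679]), array([ 0.4392, -0.237 ]), array([0.3422, 0.0725]), array([0.5565, 0.144 ]), array([0.6326, 0.0052])]
```

View pics/t1.png

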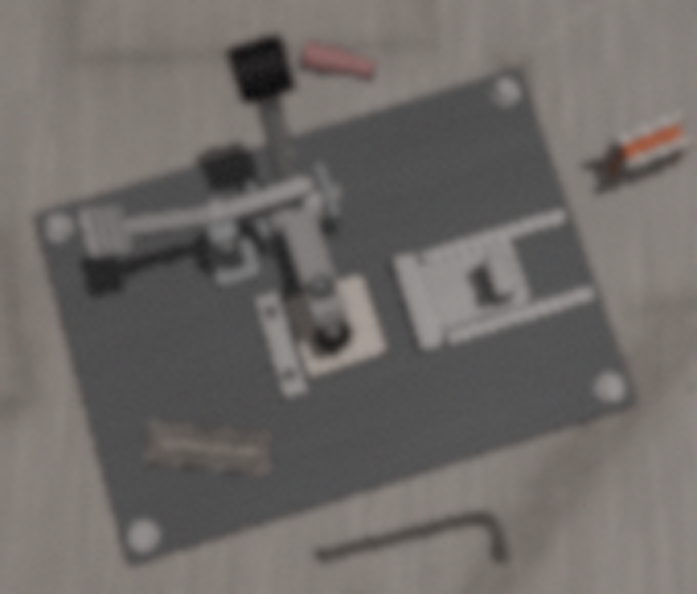

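View pics/s1.png

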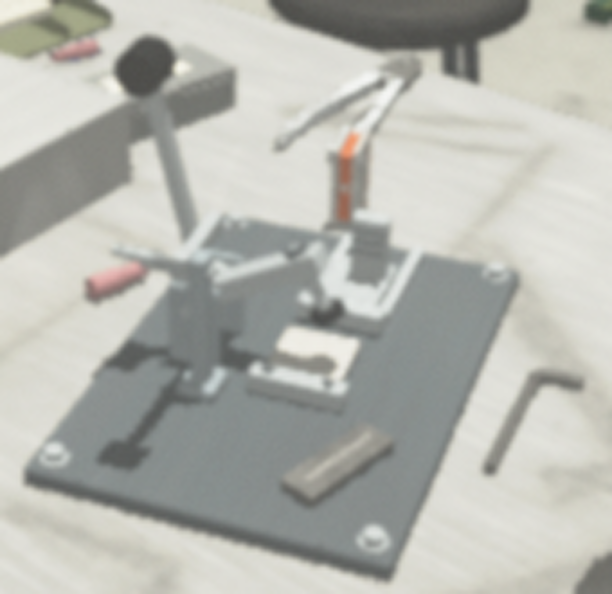

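The plate corners came out at about the right size (232 x 324 mm, yaw about 17.5°). Next I'll triangulate the black grip and check predicted points against the images.

```bash
cat >> h.py <<'E'
O=np.array([0.4997,-0.0471]);YAW=np.radians(17.7)
def W(x,y,z,O=None,yaw=None):
    O=globals()['O'] if O is None else O; yaw=YAW if yaw is None else yaw
    c,s=np.cos(yaw),np.sin(yaw); return np.array([O[0]+(c*x-s*y)/1e3,O[1]+(s*x+c*y)/1e3,z/1e3])
def F(X):
    c,s=np.cos(YAW),np.sin(YAW);d=(np.asarray(X)[:2]-O)*1e3;return np.array([c*d[0]+s*d[1],-s*d[0]+c*d[1],X[2]*1e3])
def blackgrip(d,box):
    x0,y0,x1,y1=box;m=(d["image"].max(2)<48).astype(np.uint8);r=np.zeros_like(m);r[y0:y1,x0:x1]=1
    n,l,st,c=cv2.connectedComponentsWithStats(m&r);i=1+st[1:,4].argmax();return c[i],st[i]
E
python3 - <<'E'
from bench import ctrl
from h import *
d=ctrl.snapshot("top");e=ctrl.snapshot("scene")
a,sa=blackgrip(d,(285,160,315,195));b,sb=blackgrip(e,(280,155,310,180));print(a,sa,b,sb)
X,er=tri(ray(d,*a),ray(e,*b));print(X,er,F(X))
for k,(D,n,x0,y0,w,h,s) in enumerate([(d,'t2',235,160,170,145,4.1),(e,'s2',255,150,170,165,3.6)]):
    o=cv2.resize(D["image"][y0:y0+h,x0:x0+w],None,fx=s,fy=s,interpolation=2)
    for p,c in [((115,0,210),(0,0,255)),((72.5,101,150),(0,255,0)),((60,45,112),(255,0,0)),((0,25,27),(255,255,0)),((-10,0,55),(255,0,255)),((75,0,55),(0,255,255))]+[((i*115,j*165,12),(0,200,255)) for i in(1,-1) for j in (1,-1)]+[((i,y,72),(255,100,100)) for i in(-18,8) for y in(-80,)]:
        u=(proj(D,W(*p))-[x0,y0])*s;cv2.circle(o,tuple(u.astype(int).tolist()),4,c,1)
    cv2.imwrite(f"pics/{n}.png",o)
E
```

```text
Traceback (most recent call last):
  File "h.py", line 23, in blackgrip
    n,l,st,c=cv2.connectedComponentsWithStats(m&r);i=1+st[1:,4].argmax();return c[i],st[i]
                                                       ~~~~~~~~~~~~~~~^^
ValueError: attempt to get argmax of an empty sequence
```

```bash
sed -i 's/def blackgrip(d,box):/def blackgrip(d,box,th=48):/; s/max(2)<48/max(2)<th/' h.py
cat > ov.py <<'E'
from bench import ctrl
from h import *
d=ctrl.snapshot("top");e=ctrl.snapshot("scene")
a,sa=blackgrip(d,(285,160,315,195));b,sb=blackgrip(e,(285,155,310,180),65);print(a,sa,b,sb)
X,er=tri(ray(d,*a),ray(e,*b));print(X,er,F(X))
for k,(D,n,x0,y0,w,h,s) in enumerate([(d,'t2',235,160,170,145,4.1),(e,'s2',255,150,170,165,3.6)]):
    o=cv2.resize(D["image"][y0:y0+h,x0:x0+w],None,fx=s,fy=s,interpolation=2)
    for p,c in [((115,0,210),(0,0,255)),((72.5,101,150),(0,255,0)),((60,45,112),(255,0,0)),((0,25,27),(255,255,0)),((-10,0,55),(255,0,255)),((75,0,55),(0,255,255))]+[((i*115,j*165,12),(0,200,255)) for i in(1,-1) for j in (1,-1)]+[((i,y,72),(255,100,100)) for i in(-18,8) for y in(-80,)]:
        u=(proj(D,W(*p))-[x0,y0])*s;cv2.circle(o,tuple(u.astype(int).tolist()),4,c,1)
    cv2.imwrite(f"pics/{n}.png",o)
E
python3 - <<'E'
from bench import ctrl
import numpy as np
e=ctrl.snapshot("scene")["image"].max(2);print(e[158:180,284:308:2])
E
python3 ov.py
```

```text
[[188 212 218 219 220 216 214 217 220 222 223 223]
 [213 219 220 221 217 195 181 194 215 221 223 224]
 [219 221 221 220 197 148 128 146 185 218 222 223]
 [222 222 221 214 156 102  94 102 136 200 220 218]
 [221 222 220 192 117  88  84  85  99 173 213 205]
 [217 221 215 156  94  85  84  84  86 136 195 194]
 [214 218 190 114  84  85  84  84  84 107 179 191]
 [216 214 150  87  81  81  82  85  82  95 168 191]
 [220 201 116  78  80  80  84  84  83  90 178 199]
 [222 184  93  78  79  79  82  84  81  97 218 223]
 [221 175  83  78  78  78  79  81  81 111 237 239]
 [213 162  82  78  77  76  81  81  80 118 236 231]
 [207 167  83  81  79  78  81  78  80 123 217 206]
 [218 200  95  78  78  80  78  79  89 149 194 192]
 [234 229 116  79  79  78  80  81 116 173 187 182]
 [235 242 167  83  78  78  80  85 143 182 176 157]
 [226 243 212  94  79  79  81  97 156 175 159 135]
 [222 238 218 121  85  80  88 115 153 151 137 132]
 [225 228 217 159 108  95 109 131 139 129 121 127]
 [227 226 217 176 137 120 128 139 133 119 117 117]
 [227 223 199 156 140 131 137 140 133 118 116 115]
 [224 203 165 135 128 135 139 142 135 119 117 116]]Traceback (most recent call last):
  File "ov.py", line 4, in <module>
    a,sa=blackgrip(d,(285,160,315,195));b,sb=blackgrip(e,(285,155,310,180),65);print(a,sa,b,sb)
                                             ~~~~~~~~~^^^^^^^^^^^^^^^^^^^^^^^^
  File "h.py", line 23, in blackgrip
    n,l,st,c=cv2.connectedComponentsWithStats(m&r);i=1+st[1:,4].argmax();return c[i],st[i]
                                                       ~~~~~~~~~~~~~~~^^
ValueError: attempt to get argmax of an empty sequence
```

```bash
sed -i 's/180),65)/177),125)/; s/315,195))/315,195),60)/' ov.py; python3 ov.py
```

```text
[298.29824561 176.88304094] [291 169  15  17 171] [294.87179487 168.36410256] [287 161  16  16 195]
[ 0.59351547 -0.00976144  0.21123131] 0.001769200847423852 [100.72654452   7.0480019  211.23130776]
```

View pics/t2.png

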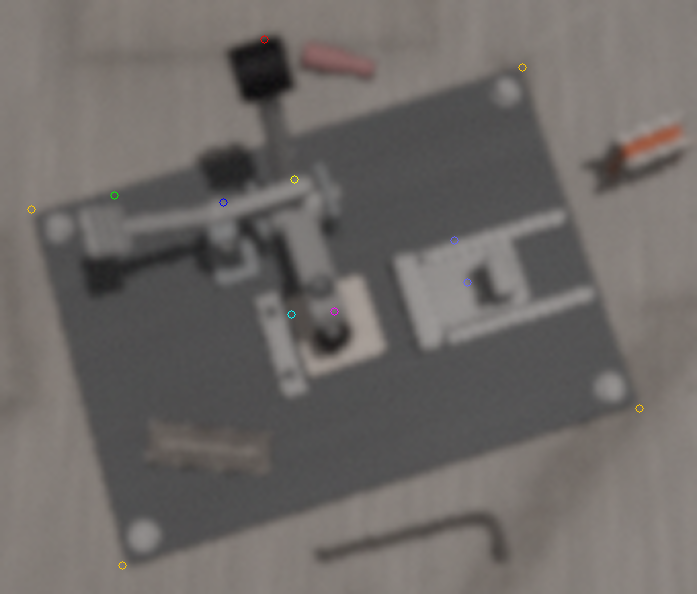

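View pics/s2.png

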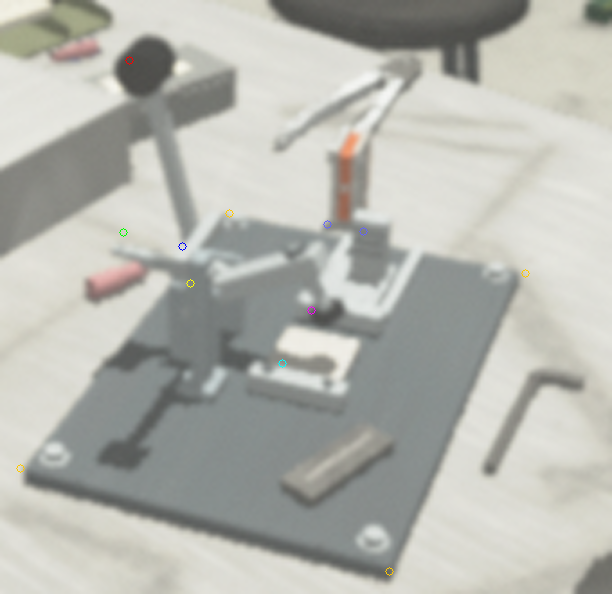

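The overlay shows a consistent shift: bed mid is about 14 mm nearer and 7 mm left of plate centre. I'll triangulate screws (yaw), coupon and paddle, then correct the origin.

```bash
cat > m.py <<'E'
from bench import ctrl
from h import *
d=ctrl.snapshot("top");e=ctrl.snapshot("scene")
def blob(D,u,v,r=5,k=None):
    g=D["image"].min(2).astype(float);u,v=int(round(u)),int(round(v));s=g[v-r:v+r+1,u-r:u+r+1];t=s.min()+.55*(s.max()-s.min())
    w=np.where(s>t,1,0)*(s-t);yy,xx=np.mgrid[v-r:v+r+1,u-r:u+r+1];return (w*xx).sum()/w.sum(),(w*yy).sum()/w.sum()
T=[(60,228),(507,92),(610,387),(144,536)];S=[(54,455),(235,222),(497,271),(374,539)]
Xs=[]
for t,s in zip(T,S):
    a=blob(d,235+t[0]/4.1,160+t[1]/4.1);b=blob(e,255+s[0]/3.6,150+s[1]/3.6)
    X,er=tri(ray(d,*a),ray(e,*b));P=plane(d,*a,.016);Xs.append(P);print(np.round(a,1),np.round(b,1),X.round(4),round(er,4),P.round(4),plane(e,*b,.016).round(4))
Xs=np.array(Xs);print("mean",Xs.mean(0))
for i,j in((0,1),(3,2)):
    v=Xs[i]-Xs[j];print("y-dir yaw",np.degrees(np.arctan2(-v[0],v[1])),np.linalg.norm(v))
for i,j in((0,3),(1,2)):
    v=Xs[i]-Xs[j];print("x-dir yaw",np.degrees(np.arctan2(v[1],v[0])),np.linalg.norm(v))
# tops: hand picked pixels, (x,y) in enlargements
for n,t,s in [("paddle",(105,228),(128,254)),("tab top",(505,265),(372,216)),("pad",(331,336),(326,312))]:
    print(n,*tri(ray(d,235+t[0]/4.1,160+t[1]/4.1),ray(e,255+s[0]/3.6,150+s[1]/3.6)))
E
python3 m.py
```

```text
[249.5 214.6] [268.4 274.1] [0.5501 0.1264 0.0207] 0.0049 [0.5491 0.1258 0.016 ] [0.5572 0.1232 0.016 ]
[358.6 181.4] [320.1 208.2] [ 0.6422 -0.1565  0.027 ] 0.0026 [ 0.6444 -0.1582  0.016 ] [ 0.6559 -0.1709  0.016 ]
[383.7 253.9] [393.5 221.9] [ 0.452  -0.2186  0.0298] 0.0006 [ 0.4538 -0.2207  0.016 ] [ 0.4626 -0.2388  0.016 ]
[269.5 290.2] [358.7 298.2] [0.3589 0.0637 0.0204] 0.0006 [0.3587 0.0641 0.016 ] [0.3619 0.0597 0.016 ]
mean [ 0.50148649 -0.04726384  0.016     ]
y-dir yaw 18.560416577051946 0.2995687825176919
y-dir yaw 18.458714821480346 0.30031811272276693
x-dir yaw 17.940819485341347 0.20008900636142687
x-dir yaw 18.15632754200856 0.20061536983724154
paddle [0.52344759 0.07826442 0.14379281] 0.006453469531303836
tab top [ 0.51698962 -0.1516308   0.07061485] 0.0018044134374540315
pad [ 0.47584242 -0.04787616  0.06098604] 0.002455697907217825
```

Screw spacing came out at 300 x 200 mm, which is clean, with yaw about 18.3°. Now I'll get the origin from the top camera alone, using the known feature heights.

```bash
sed -i 's/^O=.*/O=np.array([0.5015,-0.0473]);YAW=np.radians(18.28)/' h.py; python3 - <<'E'
from bench import ctrl
from h import *
d=ctrl.snapshot("top")
T=lambda t:(235+t[0]/4.1,160+t[1]/4.1)
print("grip-(115,0)",F(plane(d,298.3,176.9,.213)))
for n,t,z,ref in [("paddle",(105,225),.150,(72.5,101)),("tabtop",(508,265),.072,(-5,0)),("fj far face corner",(279,291),.027,(0,25)),("fj near face corner",(307,388),.027,(0,25)),("fj back far",(258,298),.027,0),("mj far face corner",(395,253),.028,0),("mj near face corner",(424,350),.028,0),("coupon nr right",(386,350),.021,0),("coupon nr left",(311,374),.021,0),("coupon far right",(359,275),.021,0),("post foot",(237,262),.02,0)]:
    print(n,F(plane(d,*T(t),z)).round(1),ref)
E
python3 - <<'E'
import cv2
from bench import ctrl
im=ctrl.snapshot("top")["image"]
cv2.imwrite("pics/t3.png",cv2.resize(im[195:255,250:350],None,fx=8,fy=8,interpolation=cv2.INTER_CUBIC))
E
```

```text
grip-(115,0) [ 97.65801566   6.60938816 213.        ]
paddle [ 57.1 110.4 150. ] (72.5, 101)
tabtop [ -17.9 -105.2   72. ] (-5, 0)
fj far face corner [15.2 28.8 27. ] (0, 25)
fj near face corner [-47.3  29.6  27. ] (0, 25)
fj back far [14.8 42.5 27. ] 0
mj far face corner [ 16.6 -47.1  28. ] 0
mj near face corner [-46.4 -45.8  28. ] 0
coupon nr right [-38.7 -23.9  21. ] 0
coupon nr left [-39.2  24.7  21. ] 0
coupon far right [ 11.1 -22.   21. ] 0
post foot [41.8 48.6 20. ] 0
```

View pics/t3.png

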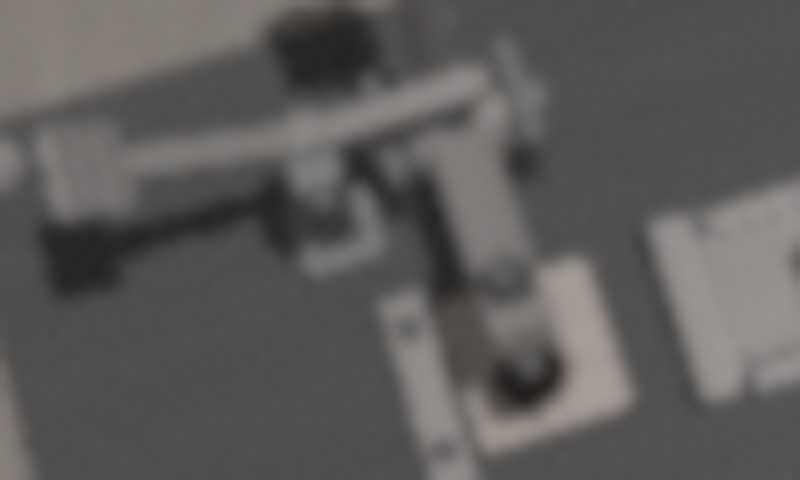

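Fixed jaw, coupon, paddle and grip agree on bed mid at plate (-15.5, +5), with 4 to 5 mm spread at most. Jaw travel now is about 8.5 mm. I'll write a planning helper that only computes offsets.

```bash
cat >> h.py <<'E'
O=W(-15.5,4.8,0)[:2]
def Rt():  # wanted tool: x=fix y, y=fix x, z down
    c,s=np.cos(YAW),np.sin(YAW); return np.array([[-s,c,0],[c,s,0],[0,0,-1.]])
E
cat > go.py <<'E'
import sys
from bench import ctrl
from h import *
s=ctrl.sense();M=R.from_rotvec(s["tcp_rot"]).as_matrix()
print("t",round(s["t"],2),"fix",F(s["ee_pos"]).round(1),"F(fix)",np.round([F(np.r_[O,0]+s["wrist_force"]/1e3)],1),"w",round(s["gripper_width"],4),"q",s["joint_pos"].round(2))
print("rot left (tool)",R.from_matrix(M.T@Rt()).as_rotvec().round(3))
if len(sys.argv)>3:
    T=W(*map(float,sys.argv[1:4]));print("off cm now-axes",(M.T@(T-s["ee_pos"])*100).round(2),"final-axes",(Rt().T@(T-s["ee_pos"])*100).round(2))
E
python3 go.py -5 -143 150; python3 - <<'E'
from bench import ctrl
from h import *
d=ctrl.snapshot("top");print(O,F(plane(d,235+650/4.1,160+145/4.1,.066)))
E
```

```text
t 0.75 fix [-447.6 -352.6  205.4] F(fix) [[ 0.6 -1.2 -0.4]] w 0.0942 q [-1.32  0.3   1.52 -0.    1.32 -0.07]
rot left (tool) [ 0.     0.    -1.574]
off cm now-axes [ 44.2  -21.1    5.54] final-axes [20.96 44.26  5.54]
[ 0.48527663 -0.04760398] [  43.2338046  -217.17050521   66.        ]
```

```bash
python3 -m jog '[{"offset":[0,0,0],"rot":[0,0,-0.186],"jaw":0},{"offset":[0,0,0],"rot":[0,0,-0.186],"jaw":0},{"offset":[0,0,0],"rot":[0,0,-0.186],"jaw":0},{"offset":[0,0,0],"rot":[0,0,-0.186],"jaw":0},{"offset":[0,0,0],"rot":[0,0,-0.186],"jaw":0}]' 40
python3 -m jog '[{"offset":[0,0,0],"rot":[0,0,-0.186],"jaw":0},{"offset":[0,0,0],"rot":[0,0,-0.186],"jaw":0},{"offset":[0,0,0],"rot":[0,0,-0.186],"jaw":0},{"offset":[0,0,0],"rot":[0,0,-0.086],"jaw":0},{"offset":[0,0,0],"rot":[0,0,0],"jaw":0}]'
python3 go.py -5 -143 150
```

```text
t: 1.42
ee_pos: [0.1708, -0.5228, 0.2055]
tcp_rot: [-2.546, -1.841, -0.0]
wrist_force: [-0.4, -0.4, 0.3]
gripper_width: 0.0473
t: 2.05
ee_pos: [0.1708, -0.5228, 0.2054]
tcp_rot: [1.841, 2.545, 0.0]
wrist_force: [0.1, -1.4, 0.1]
gripper_width: 0.0005
t 2.05 fix [-447.7 -352.6  205.4] F(fix) [[-0.4 -1.4  0.1]] w 0.0005 q [-1.32  0.3   1.52  0.    1.32 -1.64]
rot left (tool) [ 0.     0.    -0.001]
off cm now-axes [20.99 44.25  5.55] final-axes [20.96 44.27  5.54]
```

```bash
python3 -m jog '[{"offset":[2.1,4.42,0],"rot":[0,0,0],"jaw":0},{"offset":[2.1,4.42,0],"rot":[0,0,0],"jaw":0},{"offset":[2.1,4.42,0],"rot":[0,0,0],"jaw":0},{"offset":[2.1,4.42,0],"rot":[0,0,0],"jaw":0},{"offset":[2.1,4.42,0],"rot":[0,0,0],"jaw":0}]'
python3 -m jog '[{"offset":[2.1,4.42,0],"rot":[0,0,0],"jaw":0},{"offset":[2.1,4.42,0],"rot":[0,0,0],"jaw":0},{"offset":[2.1,4.42,0],"rot":[0,0,0],"jaw":0},{"offset":[2.1,4.42,0],"rot":[0,0,0],"jaw":0},{"offset":[2.1,4.42,0],"rot":[0,0,0],"jaw":0}]'
python3 -m jog '[{"offset":[0,0,2.5],"rot":[0,0,0],"jaw":0},{"offset":[0,0,2.5],"rot":[0,0,0],"jaw":0},{"offset":[0,0,0],"rot":[0,0,0],"jaw":0}]'
python3 go.py -5 -143 45
python3 - <<'E'
from bench import ctrl
import cv2
im=ctrl.snapshot("top")["image"];cv2.imwrite("pics/t4.png",cv2.resize(im[160:305,235:405],None,fx=4.1,fy=4.1,interpolation=2))
im=ctrl.snapshot("scene")["image"];cv2.imwrite("pics/s4.png",cv2.resize(im[150:315,255:425],None,fx=3.6,fy=3.6,interpolation=2))
E
```

```text
t: 2.68
ee_pos: [0.3487, -0.3526, 0.2056]
tcp_rot: [1.844, 2.543, -0.0]
wrist_force: [-0.1, -1.1, -0.6]
gripper_width: 0.0005
t: 3.3
ee_pos: [0.5257, -0.1835, 0.2056]
tcp_rot: [1.844, 2.543, 0.0]
wrist_force: [-0.1, -1.4, 0.5]
gripper_width: 0.0004
t: 3.68
ee_pos: [0.524, -0.1844, 0.1541]
tcp_rot: [-1.841, -2.542, 0.001]
wrist_force: [0.4, 0.2, 0.5]
gripper_width: 0.0005
t 3.67 fix [  -6.2 -142.   154.1] F(fix) [[0.5 0.1 0.5]] w 0.0005 q [-0.4   0.36  1.56 -0.    1.22 -0.72]
rot left (tool) [-0.002 -0.002 -0.002]
off cm now-axes [-0.12  0.14 10.91] final-axes [-0.1   0.12 10.91]
```

View pics/t4.png

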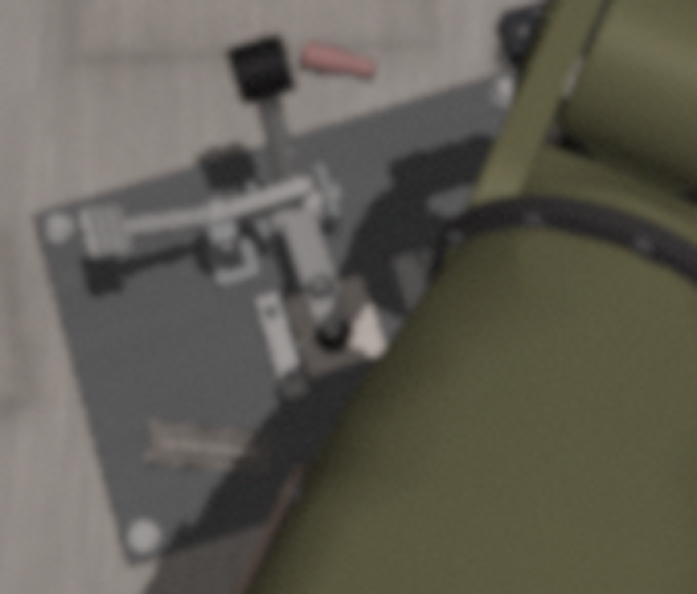

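View pics/s4.png

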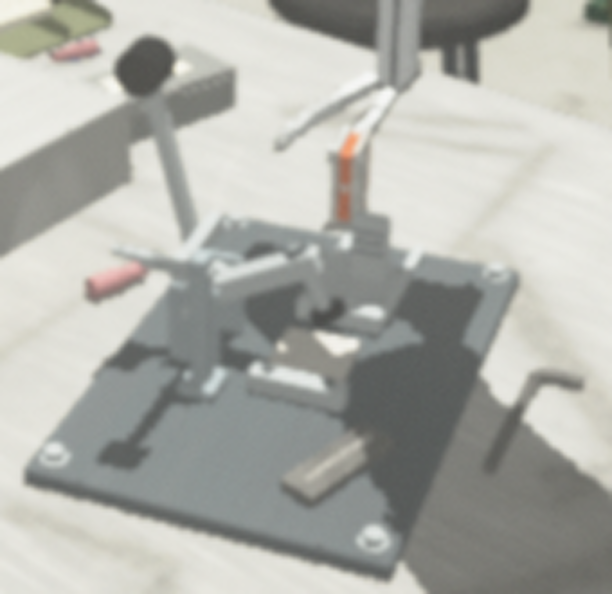

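The scene view shows the closed fingers (398,85) behind the tab (372,225), and nothing has been disturbed. I'll lower them behind the tab.

```bash
python3 -m jog '[{"offset":[-0.1,0.1,3],"rot":[0,0,0],"jaw":0},{"offset":[0,0,3],"rot":[0,0,0],"jaw":0},{"offset":[0,0,2],"rot":[0,0,0],"jaw":0},{"offset":[0,0,1.5],"rot":[0,0,0],"jaw":0},{"offset":[0,0,1],"rot":[0,0,0],"jaw":0}]'
python3 -m jog '[{"offset":[0,0,0.4],"rot":[0,0,0],"jaw":0},{"offset":[0.5,0,0],"rot":[0,0,0],"jaw":0},{"offset":[0.5,0,0],"rot":[0,0,0],"jaw":0}]'
python3 go.py -5 -100 45
python3 - <<'E'
from bench import ctrl
import cv2
im=ctrl.snapshot("scene")["image"];cv2.imwrite("pics/s5.png",cv2.resize(im[150:315,255:425],None,fx=3.6,fy=3.6,interpolation=2))
E
```

```text
t: 4.4
ee_pos: [0.5263, -0.1856, 0.0506]
tcp_rot: [1.841, 2.545, 0.0]
wrist_force: [0.4, 0.3, 0.5]
gripper_width: 0.0006
t: 4.78
ee_pos: [0.5229, -0.1756, 0.047]
tcp_rot: [1.84, 2.545, 0.0]
wrist_force: [0.5, -0.4, -0.3]
gripper_width: 0.0006
t 4.78 fix [  -4.4 -133.4   47. ] F(fix) [[ 0.3 -0.5 -0.3]] w 0.0006 q [-0.39  0.49  1.66  0.    0.99 -0.71]
rot left (tool) [ 0.001  0.001 -0.   ]
off cm now-axes [ 3.34 -0.06  0.2 ] final-axes [ 3.34 -0.06  0.2 ]
```

View pics/s5.png

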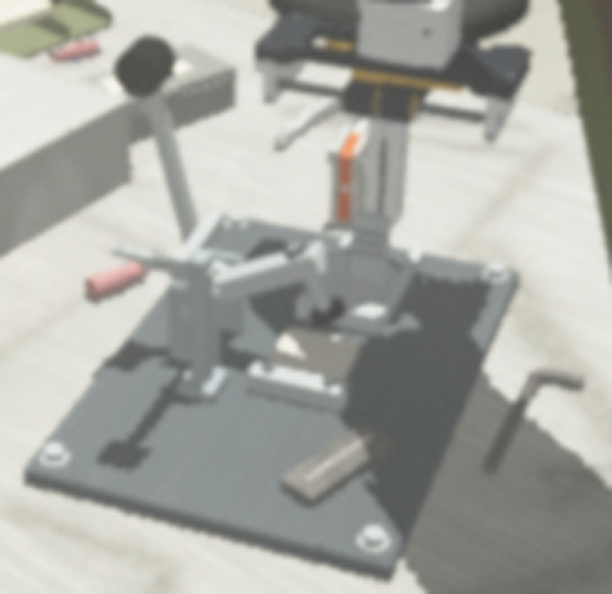

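The fingers stand behind the tab at (375,200). I'll push in +y, which is tool x.

```bash
python3 -m jog '[{"offset":[0.4,0,0],"rot":[0,0,0],"jaw":0},{"offset":[0.4,0,0],"rot":[0,0,0],"jaw":0},{"offset":[0.4,0,0],"rot":[0,0,0],"jaw":0}]'; python3 go.py
python3 -m jog '[{"offset":[0.4,0,0],"rot":[0,0,0],"jaw":0},{"offset":[0.4,0,0],"rot":[0,0,0],"jaw":0},{"offset":[0.4,0,0],"rot":[0,0,0],"jaw":0}]'; python3 go.py
```

```text
t: 5.2
ee_pos: [0.5189, -0.1643, 0.0465]
tcp_rot: [1.84, 2.546, 0.0]
wrist_force: [0.4, 0.6, -0.5]
gripper_width: 0.0002
t 5.2 fix [  -4.6 -121.3   46.5] F(fix) [[ 0.6  0.5 -0.5]] w 0.0002 q [-0.37  0.47  1.69 -0.    0.98 -0.69]
rot left (tool) [ 0.  0. -0.]
t: 5.58
ee_pos: [0.5152, -0.153, 0.0465]
tcp_rot: [1.84, 2.546, -0.0]
wrist_force: [0.3, -3.3, 0.4]
gripper_width: 0.0005
t 5.58 fix [  -4.7 -109.5   46.5] F(fix) [[-0.8 -3.2  0.4]] w 0.0005 q [-0.36  0.46  1.71 -0.    0.98 -0.68]
rot left (tool) [ 0.  0. -0.]
```

```bash
python3 -m jog '[{"offset":[0.3,0,0],"rot":[0,0,0],"jaw":0},{"offset":[0.3,0,0],"rot":[0,0,0],"jaw":0}]'; python3 go.py
python3 -m jog '[{"offset":[0.2,0,0],"rot":[0,0,0],"jaw":0},{"offset":[0.2,0,0],"rot":[0,0,0],"jaw":0}]'; python3 go.py
python3 -m jog '[{"offset":[0.2,0,0],"rot":[0,0,0],"jaw":0}]'; python3 go.py
```

```text
t: 5.82
ee_pos: [0.5133, -0.1473, 0.0465]
tcp_rot: [1.84, 2.546, -0.0]
wrist_force: [-1.0, -3.4, 1.1]
gripper_width: 0.0004
t 5.83 fix [  -4.7 -103.5   46.5] F(fix) [[-2.  -2.9  1.1]] w 0.0004 q [-0.35  0.45  1.71 -0.    0.97 -0.67]
rot left (tool) [-0.  0. -0.]
t: 6.08
ee_pos: [0.5121, -0.1436, 0.0465]
tcp_rot: [1.84, 2.546, -0.0]
wrist_force: [-0.6, -4.6, 1.8]
gripper_width: 0.0002
t 6.08 fix [ -4.7 -99.5  46.5] F(fix) [[-2.  -4.2  1.8]] w 0.0002 q [-0.34  0.45  1.72 -0.    0.97 -0.66]
rot left (tool) [-0.  0. -0.]
t: 6.2
ee_pos: [0.5115, -0.1418, 0.0465]
tcp_rot: [1.84, 2.546, -0.0]
wrist_force: [-2.3, -5.5, 0.6]
gripper_width: 0.0007
t 6.2 fix [ -4.6 -97.6  46.5] F(fix) [[-3.9 -4.5  0.6]] w 0.0007 q [-0.34  0.45  1.72 -0.    0.97 -0.66]
rot left (tool) [ 0.  0. -0.]
```

```bash
for i in 1; do python3 -m jog '[{"offset":[0.2,0,0],"rot":[0,0,0],"jaw":0},{"offset":[0.2,0,0],"rot":[0,0,0],"jaw":0}]'; done; python3 go.py
python3 -m jog '[{"offset":[0.15,0,0],"rot":[0,0,0],"jaw":0}]'; python3 go.py
python3 -m jog '[{"offset":[0.15,0,0],"rot":[0,0,0],"jaw":0}]'; python3 go.py
```

```text
t: 6.45
ee_pos: [0.5107, -0.1394, 0.0467]
tcp_rot: [1.838, 2.544, -0.002]
wrist_force: [3.3, -24.2, -5.8]
gripper_width: 0.0004
t 6.45 fix [ -4.6 -95.2  46.7] F(fix) [[ -4.4 -24.   -5.8]] w 0.0004 q [-0.33  0.44  1.73 -0.    0.97 -0.65]
rot left (tool) [0.001 0.003 0.   ]
t: 6.58
ee_pos: [0.5107, -0.1393, 0.0467]
tcp_rot: [1.837, 2.542, -0.004]
wrist_force: [6.0, -34.0, -9.3]
gripper_width: 0.0005
t 6.58 fix [ -4.6 -95.1  46.7] F(fix) [[ -4.9 -34.2  -9.3]] w 0.0005 q [-0.33  0.44  1.73 -0.    0.96 -0.65]
rot left (tool) [0.001 0.006 0.   ]
t: 6.7
ee_pos: [0.5107, -0.1392, 0.0468]
tcp_rot: [1.836, 2.54, -0.005]
wrist_force: [9.0, -44.5, -13.8]
gripper_width: 0.0006
t 6.7 fix [ -4.6 -95.   46.8] F(fix) [[ -5.4 -45.1 -13.8]] w 0.0006 q [-0.33  0.44  1.73 -0.01  0.96 -0.65]
rot left (tool) [ 0.002  0.008 -0.   ]
```

The jaw stopped hard at 45 N. I'll back off, raise and look.

```bash
python3 -m jog '[{"offset":[-0.5,0,0],"rot":[0,0,0],"jaw":0},{"offset":[-1,0,0],"rot":[0,0,0],"jaw":0},{"offset":[-0.5,0,-2],"rot":[0,0,0],"jaw":0},{"offset":[0,0,-4],"rot":[0,0,0],"jaw":0},{"offset":[0,0,-5],"rot":[0,0,0],"jaw":0}]'
python3 -m jog '[{"offset":[0,0,-5.5],"rot":[0,0,0],"jaw":0},{"offset":[-3,0,-5],"rot":[0,0,0],"jaw":0},{"offset":[0,0,0],"rot":[0,0,0],"jaw":0}]'; python3 go.py 72.5 104 165
python3 - <<'E'
from bench import ctrl
import cv2
im=ctrl.snapshot("scene")["image"];cv2.imwrite("pics/s6.png",cv2.resize(im[150:315,255:425],None,fx=3.6,fy=3.6,interpolation=2))
im=ctrl.snapshot("top")["image"];cv2.imwrite("pics/t6.png",cv2.resize(im[160:305,235:405],None,fx=4.1,fy=4.1,interpolation=2))
E
```

```text
t: 7.32
ee_pos: [0.5151, -0.1537, 0.1569]
tcp_rot: [-1.839, -2.544, 0.0]
wrist_force: [-0.5, -0.8, 0.9]
gripper_width: 0.0004
t: 7.7
ee_pos: [0.5262, -0.1839, 0.2649]
tcp_rot: [1.838, 2.541, 0.003]
wrist_force: [0.6, 1.0, -0.7]
gripper_width: 0.0004
t 7.7 fix [  -3.9 -142.3  264.9] F(fix) [[ 0.9  0.8 -0.7]] w 0.0004 q [-0.4   0.27  1.42  0.    1.45 -0.72]
rot left (tool) [ 0.005  0.004 -0.001]
off cm now-axes [24.67  7.57  9.94] final-axes [24.63  7.64  9.99]
```

View pics/s6.png

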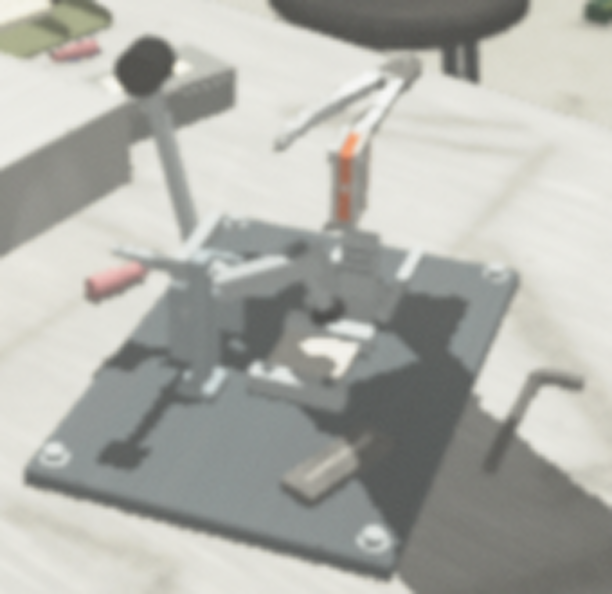

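View pics/t6.png

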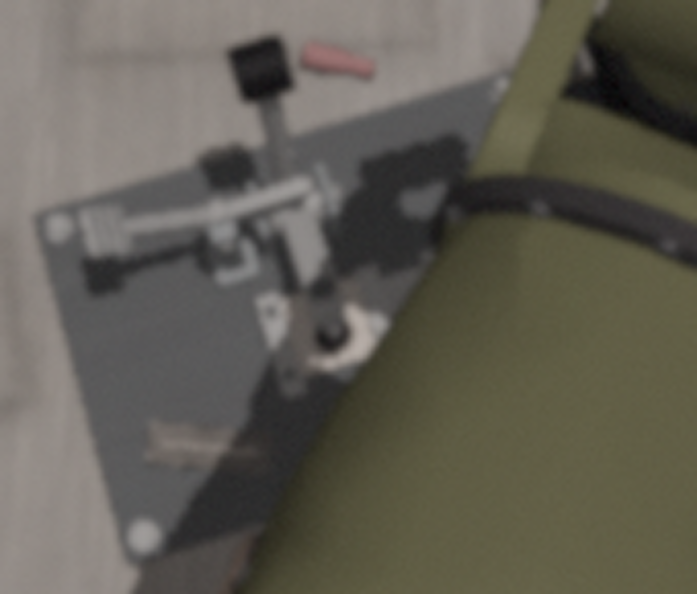

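The jaw and coupon now sit against the fixed jaw (310,365), and the magnet and the rest are undisturbed. Next I'll go over the paddle.

```bash
python3 -m jog '[{"offset":[4.9,1.5,0],"rot":[0,0,0],"jaw":0},{"offset":[4.9,1.5,0],"rot":[0,0,0],"jaw":0},{"offset":[4.9,1.5,0],"rot":[0,0,0],"jaw":0},{"offset":[4.9,1.5,0],"rot":[0,0,0],"jaw":0},{"offset":[4.9,1.5,0],"rot":[0,0,0],"jaw":0}]'
python3 -m jog '[{"offset":[0,0,3.5],"rot":[0,0,0],"jaw":0},{"offset":[0,0,3.5],"rot":[0,0,0],"jaw":0},{"offset":[0,0,0],"rot":[0,0,0],"jaw":0}]'; python3 go.py 72.5 104 165
python3 - <<'E'
from bench import ctrl
import cv2
im=ctrl.snapshot("scene")["image"];cv2.imwrite("pics/s7.png",cv2.resize(im[150:315,255:425],None,fx=3.6,fy=3.6,interpolation=2))
E
```

```text
t: 8.43
ee_pos: [0.5183, 0.0757, 0.2599]
tcp_rot: [-1.838, -2.545, 0.002]
wrist_force: [1.3, 0.0, 0.2]
gripper_width: 0.0009
t: 8.8
ee_pos: [0.5175, 0.074, 0.1884]
tcp_rot: [-1.836, -2.542, 0.006]
wrist_force: [0.2, 0.1, -0.2]
gripper_width: 0.0005
t 8.8 fix [ 68.7 105.3 188.4] F(fix) [[ 0.2 -0.  -0.2]] w 0.0005 q [ 0.07  0.26  1.62  0.    1.27 -0.25]
rot left (tool) [-0.006 -0.002  0.001]
off cm now-axes [-0.14  0.39  2.33] final-axes [-0.13  0.38  2.34]
```

View pics/s7.png

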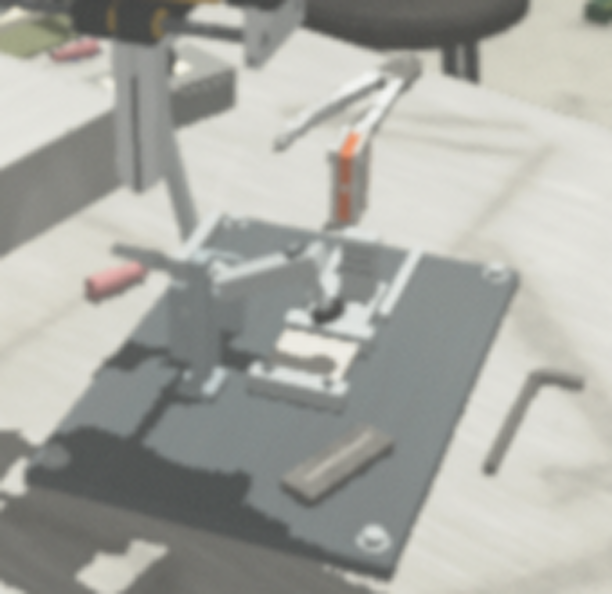

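The coupon now sits between both jaws, and the fingertips (138,185) are above the paddle (130,252). I'll press down along the arc.

```bash
python3 -m jog '[{"offset":[-0.1,0.4,1.5],"rot":[0,0,0],"jaw":0},{"offset":[0,0,1.0],"rot":[0,0,0],"jaw":0},{"offset":[0,0,0.8],"rot":[0,0,0],"jaw":0},{"offset":[0.1,0,0.8],"rot":[0,0,0],"jaw":0}]';python3 go.py
python3 -m jog '[{"offset":[0.3,0,0.8],"rot":[0,0,0],"jaw":0},{"offset":[0.3,0,0.8],"rot":[0,0,0],"jaw":0}]';python3 go.py
```

```text
t: 9.35
ee_pos: [0.5232, 0.0748, 0.15]
tcp_rot: [1.841, 2.546, 0.0]
wrist_force: [0.2, 0.6, 2.1]
gripper_width: 0.0004
t 9.35 fix [ 74.4 104.4 150. ] F(fix) [[0.4 0.5 2.1]] w 0.0004 q [ 0.07  0.31  1.65  0.    1.19 -0.25]
rot left (tool) [ 0.  0. -0.]
t: 9.6
ee_pos: [0.5212, 0.0808, 0.1341]
tcp_rot: [1.84, 2.546, 0.0]
wrist_force: [-0.2, 0.7, 1.3]
gripper_width: 0.0008
t 9.6 fix [ 74.4 110.7 134.1] F(fix) [[0.1 0.7 1.3]] w 0.0008 q [ 0.08  0.32  1.67  0.    1.15 -0.23]
rot left (tool) [0. 0. 0.]
```

Contact shows about 2 N, which fits the catch friction. I'll continue the arc.

```bash
python3 -m jog '[{"offset":[0.3,0,0.8],"rot":[0,0,0],"jaw":0},{"offset":[0.2,0,0.8],"rot":[0,0,0],"jaw":0},{"offset":[0.2,0,0.8],"rot":[0,0,0],"jaw":0},{"offset":[0.1,0,0.8],"rot":[0,0,0],"jaw":0}]';python3 go.py
python3 -m jog '[{"offset":[0.0,0,0.8],"rot":[0,0,0],"jaw":0},{"offset":[-0.1,0,0.8],"rot":[0,0,0],"jaw":0},{"offset":[-0.1,0,0.8],"rot":[0,0,0],"jaw":0}]';python3 go.py
python3 - <<'E'
from bench import ctrl
import cv2
im=ctrl.snapshot("scene")["image"];cv2.imwrite("pics/s8.png",cv2.resize(im[150:315,255:425],None,fx=3.6,fy=3.6,interpolation=2))
E
```

```text
t: 10.1
ee_pos: [0.5188, 0.0881, 0.1019]
tcp_rot: [1.84, 2.546, -0.0]
wrist_force: [0.0, -0.9, 1.3]
gripper_width: 0.0002
t 10.1 fix [ 74.4 118.4 101.9] F(fix) [[-0.2 -0.8  1.3]] w 0.0002 q [ 0.1   0.36  1.7  -0.    1.08 -0.22]
rot left (tool) [ 0.  0. -0.]
t: 10.48
ee_pos: [0.5195, 0.0861, 0.0779]
tcp_rot: [1.841, 2.546, 0.0]
wrist_force: [-0.3, -0.7, 1.8]
gripper_width: 0.0005
t 10.47 fix [ 74.4 116.2  77.9] F(fix) [[-0.5 -0.5  1.8]] w 0.0005 q [ 0.09  0.39  1.72  0.    1.03 -0.22]
rot left (tool) [ 0.  0. -0.]
```

View pics/s8.png

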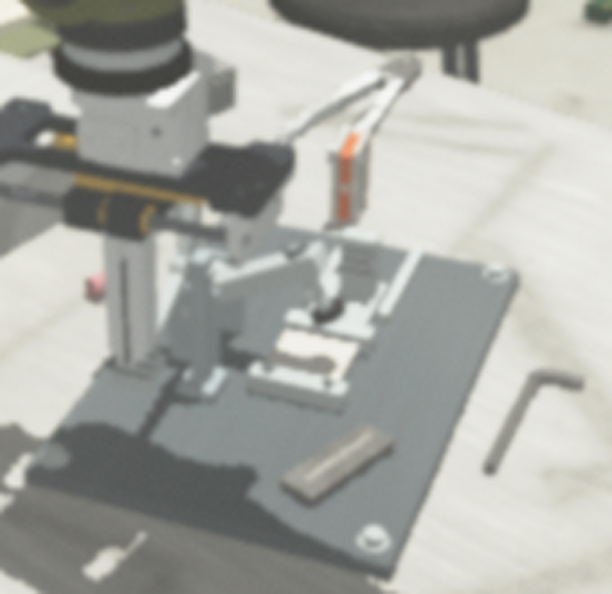

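The paddle is under the tips and turning (130,368), and the force is low. I'll finish to the stop.

```bash
python3 -m jog '[{"offset":[-0.15,0,0.5],"rot":[0,0,0],"jaw":0},{"offset":[-0.15,0,0.5],"rot":[0,0,0],"jaw":0}]';python3 go.py
python3 -m jog '[{"offset":[-0.15,0,0.3],"rot":[0,0,0],"jaw":0}]';python3 go.py
python3 -m jog '[{"offset":[-0.1,0,0.2],"rot":[0,0,0],"jaw":0}]';python3 go.py
```

```text
t: 10.78
ee_pos: [0.5204, 0.0833, 0.0683]
tcp_rot: [1.84, 2.546, 0.0]
wrist_force: [-0.2, -1.5, 1.4]
gripper_width: 0.0004
t 10.78 fix [ 74.4 113.3  68.3] F(fix) [[-0.7 -1.3  1.4]] w 0.0004 q [ 0.09  0.41  1.72 -0.    1.01 -0.23]
rot left (tool) [ 0.  0. -0.]
t: 10.9
ee_pos: [0.5209, 0.0819, 0.0652]
tcp_rot: [1.84, 2.546, 0.0]
wrist_force: [-0.1, 0.3, 1.4]
gripper_width: 0.0004
t 10.9 fix [ 74.4 111.8  65.2] F(fix) [[0.  0.3 1.4]] w 0.0004 q [ 0.09  0.41  1.72  0.    1.01 -0.23]
rot left (tool) [ 0.  0. -0.]
t: 11.02
ee_pos: [0.5213, 0.081, 0.0636]
tcp_rot: [1.84, 2.546, 0.001]
wrist_force: [-2.9, 1.7, 9.6]
gripper_width: 0.0005
t 11.03 fix [ 74.6 110.8  63.6] F(fix) [[-2.2  2.6  9.6]] w 0.0005 q [ 0.08  0.41  1.72  0.    1.   -0.23]
rot left (tool) [ 0. -0. -0.]
```

At the stop (z 63.6, force rising to 10 N). A bit more push to confirm, then withdraw upwards.

```bash
python3 -m jog '[{"offset":[0,0,0.15],"rot":[0,0,0],"jaw":0}]';python3 go.py
python3 -m jog '[{"offset":[0.2,0,-1],"rot":[0,0,0],"jaw":0},{"offset":[0.5,0,-4],"rot":[0,0,0],"jaw":0},{"offset":[0.5,0,-6],"rot":[0,0,0],"jaw":0},{"offset":[0,0,-6],"rot":[0,0,0],"jaw":0},{"offset":[0,0,-6],"rot":[0,0,0],"jaw":60}]'
python3 -m jog '[{"offset":[1,0,-5],"rot":[0,0,0],"jaw":75},{"offset":[0,0,0],"rot":[0,0,0],"jaw":75}]';python3 go.py 115 0 265
python3 - <<'E'
from bench import ctrl
import cv2
im=ctrl.snapshot("scene")["image"];cv2.imwrite("pics/s9.png",cv2.resize(im[150:315,255:425],None,fx=3.6,fy=3.6,interpolation=2))
im=ctrl.snapshot("top")["image"];cv2.imwrite("pics/t9.png",cv2.resize(im[160:305,235:405],None,fx=4.1,fy=4.1,interpolation=2))
E
```

```text
t: 11.15
ee_pos: [0.5216, 0.081, 0.0629]
tcp_rot: [1.84, 2.545, 0.001]
wrist_force: [-5.0, -1.2, 18.4]
gripper_width: 0.0004
t 11.15 fix [ 74.9 110.8  62.9] F(fix) [[-5.1  0.5 18.4]] w 0.0004 q [ 0.08  0.42  1.72  0.    1.   -0.23]
rot left (tool) [ 0.001  0.    -0.   ]
t: 11.78
ee_pos: [0.5168, 0.0925, 0.2943]
tcp_rot: [1.84, 2.546, 0.0]
wrist_force: [-0.1, 0.2, -0.1]
gripper_width: 0.0076
t: 12.02
ee_pos: [0.5147, 0.1025, 0.3459]
tcp_rot: [1.837, 2.543, 0.007]
wrist_force: [-0.5, -0.6, -0.5]
gripper_width: 0.0269
t 12.03 fix [ 75.  133.3 345.9] F(fix) [[-0.6 -0.4 -0.5]] w 0.0269 q [ 0.13  0.17  1.36  0.    1.6  -0.19]
rot left (tool) [0.007 0.001 0.001]
off cm now-axes [-13.32   3.94   8.13] final-axes [-13.33   4.     8.09]
```

View pics/s9.png

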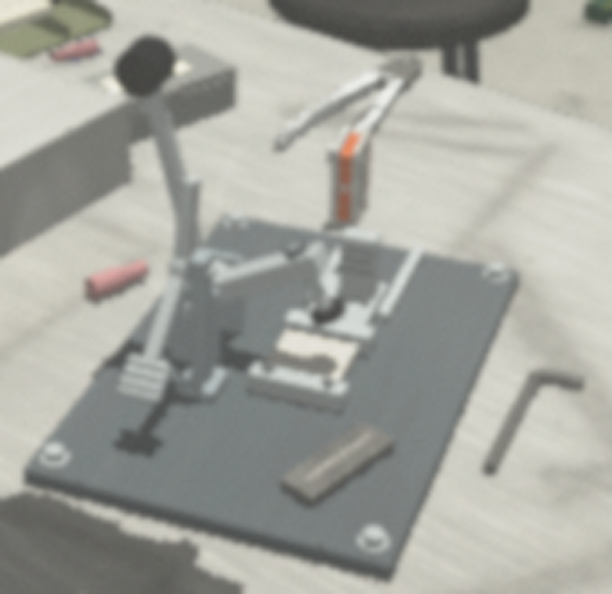

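View pics/t9.png

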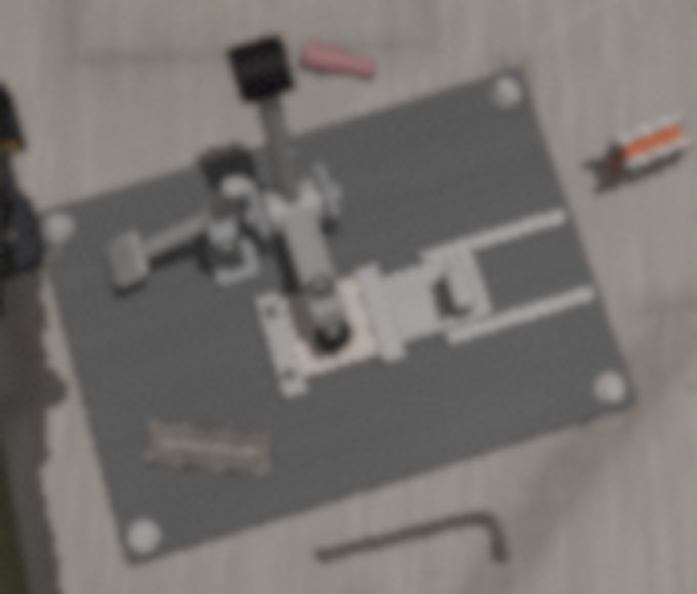

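Paddle is down at (145,375) with the bar upright (190,200), coupon clamped, and bystanders untouched. Next, the grip.

```bash
python3 -m jog '[{"offset":[-4.5,1.3,1],"rot":[0,0,0],"jaw":75},{"offset":[-4.5,1.3,2],"rot":[0,0,0],"jaw":75},{"offset":[-4.2,1.3,3],"rot":[0,0,0],"jaw":75},{"offset":[0,0,2],"rot":[0,0,0],"jaw":75},{"offset":[0,0,0],"rot":[0,0,0],"jaw":75}]' 40
python3 go.py 114 1 191
python3 - <<'E'
from bench import ctrl
import cv2
im=ctrl.snapshot("scene")["image"];cv2.imwrite("pics/s10.png",cv2.resize(im[100:280,225:395],None,fx=3.3,fy=3.3,interpolation=2))
E
```

```text
t: 12.75
ee_pos: [0.5917, -0.0116, 0.2589]
tcp_rot: [-1.839, -2.542, 0.004]
wrist_force: [0.6, -0.1, 0.6]
gripper_width: 0.0703
t 12.75 fix [112.4   0.8 258.9] F(fix) [[ 0.5 -0.3  0.6]] w 0.0703 q [-0.08  0.37  1.31  0.    1.47 -0.4 ]
rot left (tool) [-0.005 -0.002 -0.001]
off cm now-axes [0.   0.2  6.79] final-axes [0.02 0.16 6.79]
```

View pics/s10.png

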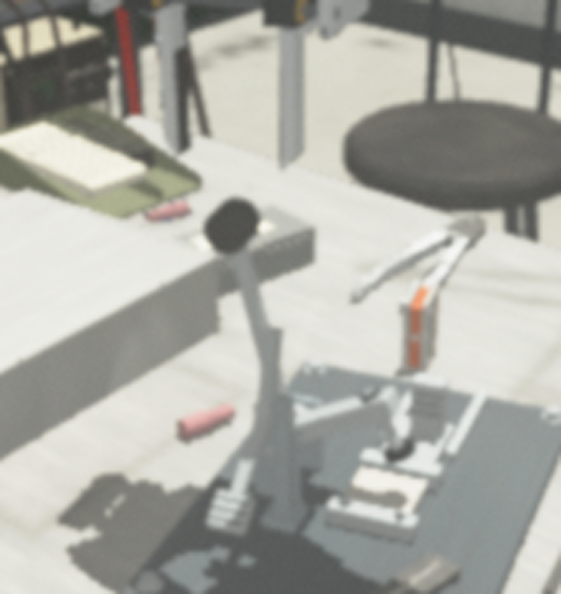

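The open fingers at (175,140) and (290,160) straddle the grip (232,225). I'll descend and close.

```bash
python3 -m jog '[{"offset":[0,0.15,2],"rot":[0,0,0],"jaw":75},{"offset":[0,0,2],"rot":[0,0,0],"jaw":75},{"offset":[0,0,1.8],"rot":[0,0,0],"jaw":75},{"offset":[0,0,1],"rot":[0,0,0],"jaw":75},{"offset":[0,0,0],"rot":[0,0,0],"jaw":75}]'
python3 go.py 114 1 191
python3 -m jog '[{"offset":[0,0,0],"rot":[0,0,0],"jaw":0},{"offset":[0,0,0],"rot":[0,0,0],"jaw":0},{"offset":[0,0,0],"rot":[0,0,0],"jaw":0},{"offset":[0,0,0],"rot":[0,0,0],"jaw":0},{"offset":[0,0,0],"rot":[0,0,0],"jaw":0}]' 40
python3 go.py
python3 - <<'E'
from bench import ctrl
import cv2
im=ctrl.snapshot("scene")["image"];cv2.imwrite("pics/s11.png",cv2.resize(im[100:280,225:395],None,fx=3.3,fy=3.3,interpolation=2))
E
```

```text
t: 13.42
ee_pos: [0.594, -0.0106, 0.1937]
tcp_rot: [-1.84, -2.546, 0.0]
wrist_force: [-0.1, 1.0, -0.5]
gripper_width: 0.0707
t 13.43 fix [114.8   1.  193.7] F(fix) [[ 0.2  1.  -0.5]] w 0.0707 q [-0.08  0.41  1.4   0.    1.33 -0.4 ]
rot left (tool) [-0.001 -0.     0.   ]
off cm now-axes [-0.   -0.08  0.27] final-axes [-0.   -0.08  0.27]
t: 14.05
ee_pos: [0.5942, -0.0107, 0.1941]
tcp_rot: [1.84, 2.546, 0.0]
wrist_force: [-0.6, 0.7, 0.3]
gripper_width: 0.0312
t 14.05 fix [115.    0.9 194.1] F(fix) [[-0.4  0.9  0.3]] w 0.0312 q [-0.08  0.41  1.4   0.    1.33 -0.4 ]
rot left (tool) [ 0.  0. -0.]
```

View pics/s11.png

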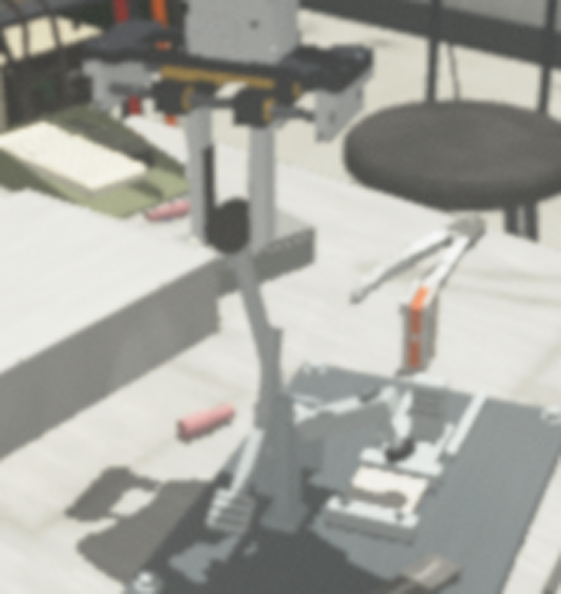

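The grip is held between the pads (width 31 mm, about the 32 mm diameter). I'll pull it home along the arc.

```bash
python3 -m jog '[{"offset":[0,-0.8,-0.19],"rot":[0,0,0],"jaw":0},{"offset":[0,-0.8,-0.14],"rot":[0,0,0],"jaw":0},{"offset":[0,-0.8,-0.1],"rot":[0,0,0],"jaw":0}]';python3 go.py
python3 -m jog '[{"offset":[0,-0.8,-0.06],"rot":[0,0,0],"jaw":0},{"offset":[0,-0.8,-0.02],"rot":[0,0,0],"jaw":0},{"offset":[0,-0.8,0.02],"rot":[0,0,0],"jaw":0}]';python3 go.py
```

```text
t: 14.48
ee_pos: [0.5728, -0.0179, 0.2]
tcp_rot: [1.837, 2.542, 0.007]
wrist_force: [9.0, 4.0, 7.7]
gripper_width: 0.0309
t 14.47 fix [ 92.4   0.8 200. ] F(fix) [[9.8 1.  7.7]] w 0.0309 q [-0.1   0.35  1.47  0.    1.32 -0.42]
rot left (tool) [0.006 0.001 0.   ]
t: 14.85
ee_pos: [0.5501, -0.0253, 0.201]
tcp_rot: [1.837, 2.542, 0.008]
wrist_force: [6.3, 4.0, 3.6]
gripper_width: 0.0311
t 14.85 fix [ 68.6   0.9 201. ] F(fix) [[7.2 1.8 3.6]] w 0.0311 q [-0.11  0.3   1.53  0.    1.3  -0.43]
rot left (tool) [0.007 0.001 0.   ]
```

```bash
python3 -m jog '[{"offset":[0,-0.8,0.06],"rot":[0,0,0],"jaw":0},{"offset":[0,-0.6,0.08],"rot":[0,0,0],"jaw":0}]';python3 go.py
python3 -m jog '[{"offset":[0,-0.6,0.1],"rot":[0,0,0],"jaw":0}]';python3 go.py
python3 -m jog '[{"offset":[0,-0.5,0.1],"rot":[0,0,0],"jaw":0}]';python3 go.py
```

```text
t: 15.1
ee_pos: [0.5368, -0.0296, 0.1995]
tcp_rot: [1.837, 2.542, 0.008]
wrist_force: [7.8, 5.7, 11.7]
gripper_width: 0.0309
t 15.1 fix [ 54.5   0.9 199.5] F(fix) [[ 9.2  2.9 11.7]] w 0.0309 q [-0.12  0.27  1.57  0.    1.29 -0.44]
rot left (tool) [0.007 0.001 0.   ]
t: 15.22
ee_pos: [0.5314, -0.0314, 0.1986]
tcp_rot: [1.837, 2.542, 0.009]
wrist_force: [8.8, 6.8, 12.8]
gripper_width: 0.0304
t 15.22 fix [ 48.9   0.9 198.6] F(fix) [[10.5  3.7 12.8]] w 0.0304 q [-0.13  0.26  1.59  0.    1.29 -0.45]
rot left (tool) [0.008 0.001 0.   ]
t: 15.35
ee_pos: [0.5271, -0.0329, 0.1981]
tcp_rot: [1.836, 2.541, 0.01]
wrist_force: [9.0, 7.0, 15.4]
gripper_width: 0.0307
t 15.35 fix [ 44.3   0.9 198.1] F(fix) [[10.7  3.8 15.4]] w 0.0307 q [-0.13  0.25  1.6   0.    1.28 -0.45]
rot left (tool) [0.009 0.002 0.   ]
```

```bash
python3 -m jog '[{"offset":[0,-0.5,0],"rot":[0,0,0],"jaw":0}]';python3 go.py
python3 -m jog '[{"offset":[0,-0.4,0.05],"rot":[0,0,0],"jaw":0}]';python3 go.py
python3 -m jog '[{"offset":[0,-0.3,0.05],"rot":[0,0,0],"jaw":0}]';python3 go.py
```

```text
t: 15.48
ee_pos: [0.5223, -0.0344, 0.1977]
tcp_rot: [1.836, 2.541, 0.01]
wrist_force: [11.6, 6.3, 6.0]
gripper_width: 0.0313
t 15.47 fix [ 39.3   0.9 197.7] F(fix) [[13.   2.4  6. ]] w 0.0313 q [-0.14  0.24  1.61  0.    1.28 -0.46]
rot left (tool) [0.009 0.002 0.   ]
t: 15.6
ee_pos: [0.5187, -0.0357, 0.1971]
tcp_rot: [1.836, 2.541, 0.01]
wrist_force: [18.2, 8.4, 4.9]
gripper_width: 0.0314
t 15.6 fix [ 35.5   0.9 197.1] F(fix) [[19.9  2.2  4.9]] w 0.0314 q [-0.14  0.23  1.62  0.    1.27 -0.46]
rot left (tool) [0.009 0.002 0.   ]
t: 15.72
ee_pos: [0.5172, -0.0362, 0.1969]
tcp_rot: [1.835, 2.539, 0.015]
wrist_force: [31.7, 12.5, 2.7]
gripper_width: 0.0313
t 15.72 fix [ 33.9   0.8 196.9] F(fix) [[34.   1.9  2.7]] w 0.0313 q [-0.14  0.23  1.63  0.    1.27 -0.46]
rot left (tool) [0.013 0.002 0.   ]
```

```bash
python3 -m jog '[{"offset":[0,0,0],"rot":[0,0,0],"jaw":0},{"offset":[0,0,0],"rot":[0,0,0],"jaw":0},{"offset":[0,0,0],"rot":[0,0,0],"jaw":0},{"offset":[0,0,0],"rot":[0,0,0],"jaw":0}]';python3 go.py
python3 - <<'E'
from bench import ctrl
import cv2
im=ctrl.snapshot("scene")["image"];cv2.imwrite("pics/s12.png",cv2.resize(im[130:300,235:405],None,fx=3.5,fy=3.5,interpolation=2))
im=ctrl.snapshot("top")["image"];cv2.imwrite("pics/t12.png",cv2.resize(im[160:305,235:405],None,fx=4.1,fy=4.1,interpolation=2))
E
```

```text
t: 16.23
ee_pos: [0.5174, -0.0361, 0.197]
tcp_rot: [1.834, 2.539, 0.014]
wrist_force: [26.1, 10.7, 5.6]
gripper_width: 0.0312
t 16.23 fix [ 34.1   0.9 197. ] F(fix) [[28.1  2.   5.6]] w 0.0312 q [-0.14  0.23  1.63  0.    1.27 -0.46]
rot left (tool) [0.013 0.002 0.001]
```

View pics/s12.png

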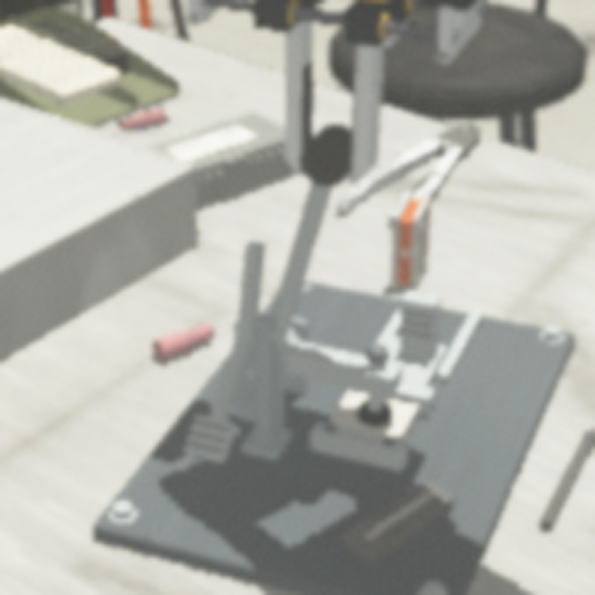

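View pics/t12.png

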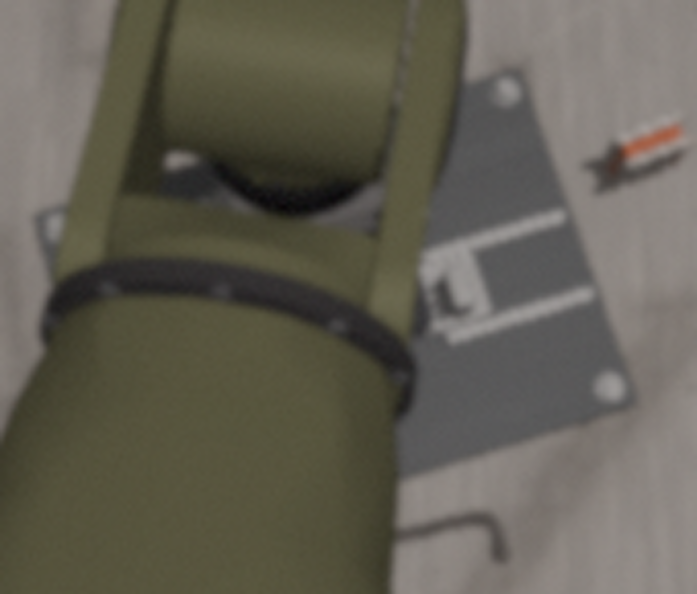

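The pad is pressing on the coupon (375,412), the lever is at its stop and the grip is firmly held. The paddle is still down and the bystanders are in place, so I'll hand in.

```bash
python3 -c "
from bench import ctrl
print(ctrl.hand_in())"; python3 go.py
```

```text
the job is handed in; nothing more can be done
None
the job is handed in; nothing more can be done
```

The job is done in the order asked and was handed in at about 16.3 s. At hand-in the gripper was still holding the lever fully home.

- **Jaw:** I pushed it shut until it stopped hard at 45 N. Later pictures show the coupon square between both jaws.
- **Catch:** I pressed the paddle down to its stop, where the force rose from about 1.5 N to 18 N. Pictures show the bar standing upright and the paddle down.
- **Lever:** I took it by the black grip and pulled it to its stop. In the last check the finger opening was 31 mm on the 32 mm grip, the tool was at fixture x of about 34 mm (35 expected), and the held pull was about 28 N. The pad is on the middle of the coupon.
- **Bystanders:** No picture shows any of them moved, but the arm hid part of the top view in the last one.

Two things disagreed slightly:
- **Scene camera:** It put the plate screws several mm off, so I placed the fixture from the top camera using the known heights.
- **Grip height:** The grip sits about 6 mm below the middle of the pads. The opening and the force stayed steady.

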